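Raise the engraver's guard onto its catch

TASK

Open the guard of the benchtop engraver for loading: with the fingers under its lift lip, push the clear guard up slowly to the height of the two catch collars and past its spring catch, feeling for the rubber stop just above and never forcing it. Then let it down gently onto the catch so that it stays up by itself, level with the collars, and take the hand away; do not let the guard drop, and leave the things on the bench alone.

Things in the scene. Friction and masses are not known exactly. Their poses are not given: they have to be found in the camera images.
- enclosure: Fixed benchtop engraver in an enclosure of aluminium posts (30 mm square) and clear panels, 460 mm wide (y), 280 deep, 480 high. Its clear guard slides up in the two front posts, which stand 215 mm to either side of the middle. Origin: on the bench, under the middle of the guard's plane. x points into the machine, y along the guard, z up. Yaw within 0.35 rad of facing the robot.
- lip (a point): Middle of the lower front edge of the guard's lift lip: a level metal strip 5 mm thick, 300 long (y), standing 38 mm out in front (-x) of the guard's bottom rail. This point is on its underside, 48 mm in front of the guard's plane. Guard closed: 85 mm above the bench, free space beneath; behind, the rail's face goes down 40 mm, then a sill whose face is 5 mm further to the front. Axes as enclosure.
- guard (a joint): Height of the guard above closed, m: 0 closed on its sill, grows upward to at most 0.20. Raising it slowly takes 3 to 6 N; let go, it sinks shut. Near the collars' height it pushes a spring catch aside (0.5 to 3 N more, from 23 to 9 mm below the height where it will rest) and the catch snaps under it; 3 mm above that resting height it meets a rubber stop, 10 N per mm. Over 25 N is forcing it.
- mark (a point): Height mark: half-way up the two black catch collars (44 mm square, 48 high, a small knob in front) clamped at one height on the front posts; the point lies midway between them, 22 mm in front of the guard's plane. The spring catch and stop are inside the left (+y) collar: the guard will rest on the catch with its lip's underside within 15 mm above or below this point; not visible, to be felt.
- counterweight: Two steel bars (110 mm high) on belts on the outer sides of the front posts, which balance most of the guard's 0.8 kg and go down as it goes up. Nothing to do here. If the guard still follows the hand more than 8 mm down from the stop, the catch has been missed.
- screwdriver: Bystander: screwdriver lying on the bench near the left front corner of the enclosure, 200 mm long. Origin under its middle.
- jar: Bystander: closed jar standing on the bench near the right front corner, 64 mm in diameter, 75 mm high. Origin in its base.
- tape: Bystander: tape measure standing on the bench near the right front corner, about 80 x 36 x 60 mm. Origin in its base.

How it is judged:
On the way, in this order (a step that is already met when the one before it is completed fails the run):
1. the guard is lifted off its sill by the hand under it (value of joint guard above 0.03 m and contact force between the fingers and guard above 0.5 N), for 0.1 s.
2. the guard's lip is pushed up between the upper and lower edges of the collars (z of lip in the frame of mark above -0.02 m and contact force between the fingers and guard above 0.5 N), for 0.1 s.
At the end, for the whole second after the job is handed in: The guard stays up at rest by itself with the underside of its lip within 20 mm of the middle of the collars' height (z of lip in the frame of mark between -0.02 and 0.02 m and velocity of joint guard between -0.004 and 0.004 m/s); the robot touches nothing.
It fails at once if the guard is forced: pushed with more than 25 N (contact force between any of the fingers, the arm and guard above 25 N).
It fails at once if the guard is let drop: it sinks faster than 80 mm/s (velocity of joint guard below -0.08 m/s).
It fails at once if a bystander on the bench is moved by more than 20 mm (distance of any of screwdriver, jar, tape from where it was at the start of the episode above 0.02 m).
It also fails if it takes over 45 s, if anything falls off the work surface, if the arm or the gripper's body presses on something with over 40 N, if the wrist force passes 120 N, or if a joint passes its speed limit or range.

ROBOT

A 6-joint arm with a two-finger parallel gripper is mounted at the origin on the work surface. World frame = base frame: x ahead of the robot, y to its left, z up, the work surface at z = 0. Lengths are in m, angles in rad, forces in N, time in s.
With the tool pointing down it reaches from about 0.275 to 0.75 m from the base axis. Payload 10.2 kg.
Tool frame: the origin (TCP) lies at the very end of the fingers, on their centre line; the grasp point (between the pads) lies 19 mm behind it; z points along the fingers, y is the line along which they close (so a half turn about z gives the same grasp; the last joint's range is limited). The gripper opens to 88 mm and grips with 3 to 60 N. Pads are 18 mm wide; open, the fingers measure 123 mm over their backs; the gripper's body (75 mm by 187 mm) begins 45 mm behind the grasp point.
Start: joints at [-1.437, 0.313, 1.498, -0, 1.331, -0.223], TCP at [0.183, -0.492, 0.239] pointing down, gripper open.
Joint ranges: [-2.94, 2.94], [-0.97, 2.17], [0.19, 2.56], [-1.23, 4.37], [0.02, 3.11], [-2.88, 2.88]. Speed limits (rad/s): [2.39, 2.39, 3.01, 3.14, 3.14, 3.14].

INTERFACE

Orientations are given as a rotation vector (axis times angle).
In Python, from cell import robot gives the robot as it stands.
- The arm moves only by the tool jog_arm, never from a script. Its argument "rows" is text: rows parted by semicolons, each of 7 numbers parted by spaces: the opening, from 0 (shut) to 1 (fully open), then the shift along the world's x, y, z each as a share of 0.75 m, from -1 to 1, then the turn, a rotation vector about the world's x, y, z each as a share of 90 degrees, from -1 to 1. In form: grip x y z rx ry rz; .... A call has 1 to 12 rows; each row shifts and turns the commanded pose from where the row before left it; what a row does not reach is not made up. A row lasts 1/8 s, in which the tool goes at most 62.5 mm and 10.7 degrees, less where a joint would pass 70% of its speed; a pose out of reach is approached as far as the arm can. A call with a number of a shift or a turn outside -1 to 1 is refused whole. A call with a gripper value outside its range is refused whole. The fingers move at their own pace and stop on an object; "force" is the grip in N (left out, the last holds). Time passes only in rows, so rows that do not move let the fingers close. It gives the time, the measured TCP pose, the force, the opening and the grip force at its end, in the units of the state.
- robot.read_state(): the state, without advancing time (a new reading comes with each control period).
- robot.capture(name): name is "scene" or "side" or "wrist"; returns (picture, depth): 384x512x3 uint8, red, green, blue; 384x512 float32, m along the optical axis (not along the pixel's ray), 0 where there is no reading.
- robot.get_calibration(name): a dict with "camera_matrix" (3x3 intrinsics, pixels), "rvec" (rotation vector, rad) and "tvec" (3), from world to camera coordinates, as OpenCV has them. Camera axes: x right, y down, z forward; pixel columns grow to the right and rows downward; lengths in m; the calibration is good to about 2 mm. A picture is of the moment at which its call begins: read the wrist's pose just before it. get_calibration takes no time and is no camera call; for the wrist camera it gives the pose at the moment of the call.
- robot.finish_job(): hands the job in; it is judged then, once.
The state is a dict: "time": time; "joint_positions": joint angles; "qd": joint speeds; "joint_torque": joint torques, N m; "ee_pos": TCP position; "eef_rot": TCP orientation; "ft_force": force on the tool from outside, world axes, zero at the start; "wrist_torque": the same for the moment, N m; "finger_gap": opening from 0.0 (shut) to 1.0 (fully open); "gripper_force": force on a finger pad.
Only numpy, scipy, OpenCV 4.12 (cv2) and the standard library are available. Lean on these libraries where they do the work, as an engineer would, in place of code of your own. Each camera call takes 0.05 s, during which the arm holds its last target. There are 200 camera calls.

## Working session

There is one attempt and no reset: what is moved stays moved. The work goes in short steps, Python scripts to look and compute and a tool call to move; the robot and the scene stay as the last step left them, time stands still between calls to the robot, and variables do not carry over. Pictures are saved under pics/ and viewed, at most 10 in all, crops included, and the job is handed in when it is done.

Besides the shell and the picture viewer there is one more tool, called by a JSON object that holds its "api" and its "payload", one argument or row to a line. jog_arm: Moves the arm, as the interface text tells. Its arguments: {"type":"object","properties":{"rows":{"type":"string"},"force":{"type":"number"}},"required":["rows"]}

```bash
mkdir -p pics; cat > h.py <<'E'
import numpy as np, cv2
from cell import robot
def world(name,depth,cal=None):
    c=cal or robot.get_calibration(name);K=c["camera_matrix"];R=cv2.Rodrigues(np.array(c["rvec"],float))[0];t=np.array(c["tvec"],float).ravel()
    v,u=np.mgrid[:depth.shape[0],:depth.shape[1]]
    p=np.stack([(u-K[0][2])/K[0][0]*depth,(v-K[1][2])/K[1][1]*depth,depth],-1)
    return (p-t)@R
E
python3 - <<'E'
from h import *
for n in("scene","side"):
    c=robot.get_calibration(n);a,d=robot.capture(n)
    cv2.imwrite(f"pics/{n}0.png",a[:,:,::-1]);np.savez(f"{n}0.npz",a=a,d=d,w=world(n,d))
    R=cv2.Rodrigues(np.array(c["rvec"],float))[0];print(n,-R.T@np.array(c["tvec"]).ravel(),R[2],c["camera_matrix"])
print(robot.read_state())
E
```

```text
scene [0.23952513 0.382429   1.09293874] [ 0.23205135 -0.33537674 -0.91305784] [[489.60649661   0.         261.95079113]
 [  0.         489.60649661 184.61224522]
 [  0.           0.           1.        ]]
side [-0.02467449  0.86184885  0.75235556] [ 0.4531049  -0.7174015  -0.52917958] [[433.77964879   0.         258.24264927]
 [  0.         433.77964879 194.14393039]
 [  0.           0.           1.        ]]
{'time': 0.1, 'joint_positions': array([-1.43737566e+00,  3.13404735e-01,  1.49835104e+00,  6.18400579e-06,
        1.33100469e+00, -2.23406158e-01]), 'qd': array([ 0.00251299, -0.00373259, -0.00218799,  0.00131349, -0.00014588,
       -0.0010076 ]), 'joint_torque': array([ 2.48820659e-03, -4.02809787e+01, -2.52646226e+01,  6.95791491e-02,
        3.42340674e-02, -5.83923702e-05]), 'ee_pos': array([ 0.18334117, -0.4917134 ,  0.23821662]), 'eef_rot': array([-3.09057715e+00, -5.57324144e-01, -9.18974440e-05]), 'ft_force': array([ 3.43487685e-04, -6.86008543e-01, -8.99609673e-01]), 'wrist_torque': array([ 0.03968677,  0.02035496, -0.00352972]), 'gripper_force': 0.0, 'finger_gap': 1.0056368368272295}
```

View pics/scene0.png

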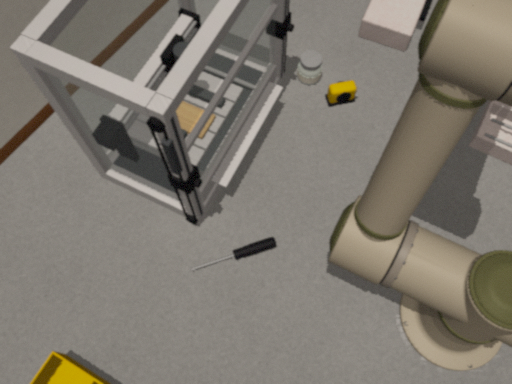

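View pics/side0.png

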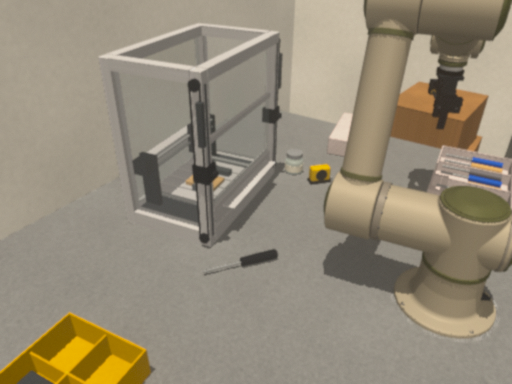

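The scene view shows the enclosure at upper left, with collars near (188,183) and (280,27) and the lip a bright strip from (222,185) to (282,88). In the side view the collars are at (204,173) and (271,115). The screwdriver, jar and tape are in front of it.

```bash
python3 - <<'E'
from h import *
S=np.load("scene0.npz");T=np.load("side0.npz")
np.set_printoptions(precision=3,suppress=True)
for n,D,pts in(("scene",S,[(188,183),(192,178),(184,186),(280,27),(284,25),(225,181),(235,165),(252,140),(270,110),(280,91),(275,242),(195,269),(310,65),(342,92),(192,218),(160,103),(30,42)]),
 ("side",T,[(204,173),(200,175),(210,173),(271,115),(276,115),(225,225),(240,207),(260,187),(275,170),(204,238),(205,72),(278,37)])):
    for u,v in pts: print(n,(u,v),D["w"][v,u],D["a"][v,u])
for n,D,(x0,y0,x1,y1) in(("scene",S,(150,0,320,230)),("side",T,(180,20,300,250))):
    cr=D["a"][y0:y1,x0:x1,::-1];f=min(800/cr.shape[1],600/cr.shape[0])//1
    f=min(2.6,600/cr.shape[0]);cr=cv2.resize(cr,None,fx=f,fy=f,interpolation=cv2.INTER_CUBIC);cv2.imwrite(f"pics/{n}c.png",cr);print(n,f,x0,y0)
a=cv2.imread("pics/scenec.png");b=cv2.imread("pics/sidec.png");h=max(a.shape[0],b.shape[0])
p=lambda i:cv2.copyMakeBorder(i,0,h-i.shape[0],0,0,0)
m=np.hstack([p(a),p(b)]);print(m.shape);cv2.imwrite("pics/m.png",m)
E
```

```text
scene (188, 183) [0.572 0.149 0.244] [0 0 0]
scene (192, 178) [0.576 0.133 0.236] [ 3 13 17]
scene (184, 186) [0.58  0.154 0.232] [22 15 19]
scene (280, 27) [ 0.644 -0.27   0.239] [0 5 1]
scene (284, 25) [ 0.638 -0.276  0.244] [18 15 20]
scene (225, 181) [0.568 0.054 0.088] [195 188 181]
scene (235, 165) [0.572 0.01  0.092] [192 185 180]
scene (252, 140) [ 0.579 -0.067  0.089] [163 158 152]
scene (270, 110) [ 0.623 -0.208 -0.001] [124 119 116]
scene (280, 91) [ 0.603 -0.219  0.087] [158 151 146]
scene (275, 242) [0.406 0.089 0.02 ] [64 62 60]
scene (195, 269) [0.522 0.24  0.001] [125 122 118]
scene (310, 65) [ 0.589 -0.336  0.076] [148 145 141]
scene (342, 92) [ 0.484 -0.325  0.056] [155 125  17]
scene (192, 218) [0.59  0.156 0.041] [28 31 26]
scene (160, 103) [0.595 0.135 0.48 ] [190 184 177]
scene (30, 42) [0.836 0.165 0.479] [186 179 174]
side (204, 173) [0.579 0.154 0.237] [48 45 44]
side (200, 175) [0.591 0.156 0.228] [48 46 42]
side (210, 173) [0.573 0.139 0.232] [49 45 43]
side (271, 115) [ 0.646 -0.27   0.232] [53 50 47]
side (276, 115) [ 0.637 -0.286  0.229] [56 54 49]
side (225, 225) [0.592 0.062 0.02 ] [112 107 100]
side (240, 207) [ 0.606 -0.035  0.023] [112 107 101]
side (260, 187) [ 0.632 -0.189  0.008] [113 108 100]
side (275, 170) [ 0.657 -0.329  0.001] [94 89 83]
side (204, 238) [0.591 0.157 0.035] [55 50 48]
side (205, 72) [0.582 0.127 0.476] [116 111 104]
side (278, 37) [ 0.644 -0.294  0.469] [124 118 108]
scene 2.6 150 0
side 2.6 180 20
(598, 754, 3)
```

View pics/m.png

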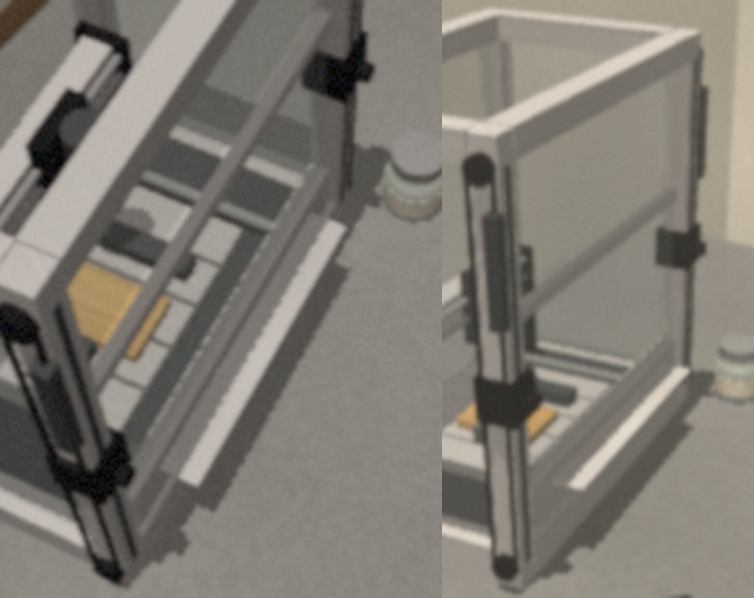

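The crop shows the lip as a bright strip running from (185,480) to (340,225), i.e. scene (221,185) to (281,87). The collars are dark blocks. I'll fit the lip line and collar heights from the depth.

```bash
python3 - <<'E'
from h import *
np.set_printoptions(precision=4,suppress=True)
D=np.load("scene0.npz");w=D["w"];a=D["a"].astype(int)
L=(a.sum(-1)>420)&(w[...,2]>.075)&(w[...,2]<.1);L[:80]=0;L[195:]=0;L[:,:215]=0;L[:,290:]=0
P=w[L];l=cv2.fitLine(P[:,:2].astype(np.float32),cv2.DIST_HUBER,0,.01,.01).ravel()
d=l[:2]*np.sign(l[1]);n=np.array([d[1],-d[0]])
s=P[:,:2]@d;q=P[:,:2]@n
print(len(P),"yaw",np.arctan2(n[1],n[0]),"s",np.percentile(s,[1,99]),"n",np.percentile(q,[2,50,98]),"z",np.median(P[:,2]))
sm=np.mean(np.percentile(s,[1,99]));qf=np.percentile(q,4)
print("lip front mid",sm*d+qf*n, n,d)
for name in("scene","side"):
    D=np.load(f"{name}0.npz");w=D["w"];a=D["a"].astype(int)
    S=w[...,:2]@d-sm;Q=w[...,:2]@n-qf
    for sg in(1,-1):
        # collar front faces: 22 mm in front of plane => 26 mm behind lip front
        M=(a.max(-1)<75)&(abs(S-sg*.215)<.027)&(Q>.005)&(Q<.034)&(w[...,2]>.15)&(w[...,2]<.32)
        print(name,sg,M.sum(),"z",np.percentile(w[M][:,2],[2,10,50,90,98]) if M.sum() else'', "Q",np.percentile(Q[M],[5,50,95]) if M.sum() else'', "S",np.percentile(S[M],[5,95]) if M.sum() else'')
E
```

```text
912 yaw 0.1525366 s [-0.3163 -0.0233] n [0.5627 0.5717 0.5811] z 0.09003981174363486
lip front mid [ 0.5823 -0.0823] [0.9884 0.1519] [-0.1519  0.9884]
scene 1 451 z [0.1602 0.2038 0.2393 0.2956 0.3168] Q [0.0136 0.0271 0.0335] S [0.1978 0.236 ]
scene -1 309 z [0.1547 0.1789 0.2338 0.2707 0.2911] Q [0.0152 0.0284 0.0336] S [-0.2352 -0.1935]
side 1 246 z [0.2053 0.2127 0.2333 0.2502 0.3169] Q [0.0131 0.0247 0.0322] S [0.2001 0.2374]
side -1 104 z [0.2079 0.2116 0.232  0.2484 0.2507] Q [0.0132 0.0242 0.0317] S [-0.2271 -0.1937]
```

{"api": "jog_arm", "payload": {
  "rows": "0 0 0.04 0.08 0 0 0;0 0 0.08 0.04 0 0 0;0 0 0.08 0 0 0 0;0 0 0.08 0 0 0 0;0 0 0 0 0 0 0"
}}

```text
time: 0.72
ee_pos: [0.1835, -0.2856, 0.3231]
eef_rot: [3.089, 0.56, 0.0]
ft_force: [-0.6, -0.7, 0.6]
finger_gap: 0.456
gripper_force: 0.0
```

{"api": "jog_arm", "payload": {
  "rows": "0 0.062 0.041 -0.016 0 0 -0.022;0 0.062 0.041 -0.016 0 0 -0.022;0 0.062 0.041 -0.016 0 0 -0.022;0 0.062 0.041 -0.016 0 0 -0.022;0 0.062 0.041 -0.016 0 0 -0.022;0 0.062 0.041 -0.016 0 0 -0.022;0 0 0 0 0.017 -0.11 0;0 0 0 0 0.017 -0.11 0;0 0 0 0 0.017 -0.11 0;0 0 0 0 0.017 -0.11 0;0 0 0 0 0 0 0"
}}

```text
time: 2.1
ee_pos: [0.4614, -0.1043, 0.2493]
eef_rot: [-2.895, -0.211, -1.05]
ft_force: [-0.2, -0.1, 0.7]
finger_gap: 0.002
gripper_force: 0.0
```

```bash
cat > st.py <<'E'
from h import *
np.set_printoptions(precision=4,suppress=True)
s=robot.read_state();R=cv2.Rodrigues(np.array(s["eef_rot"]))[0]
n=np.array([.9884,.1519,0]);d=np.array([-.1519,.9884,0])
p=s["ee_pos"];r=p-np.array([.5823,-.0823,.085])
print("t",s["time"],"p",p,"rel lip n,d,z",r@n,r@d,r[2],"axis",R[:,2],"q",s["joint_positions"],"F",s["ft_force"])
print("toolx",R[:,0],"tooly",R[:,1])
E
python3 st.py
```

```text
t 2.1 p [ 0.4614 -0.1043  0.2493] rel lip n,d,z -0.12288454499049963 -0.003420967263543185 0.16431051342899605 axis [ 0.6339  0.0978 -0.7672] q [-0.7597 -0.0846  2.0795  0.7564  0.8323  0.2309] F [-0.2312 -0.1476  0.673 ]
toolx [0.7594 0.1094 0.6413] tooly [ 0.1467 -0.9892 -0.005 ]
```

{"api": "jog_arm", "payload": {
  "rows": "0 0 0 -0.04 0.017 -0.11 0;0 0 0 -0.04 0.017 -0.11 0;0 0 0 -0.04 0 0 0;0 0 0 -0.04 0 0 0;0 0 0 0 0 0 0"
}}

```text
time: 2.72
ee_pos: [0.4649, -0.0965, 0.151]
eef_rot: [-2.72, -0.235, -1.322]
ft_force: [0.2, 0.4, -0.3]
finger_gap: -0.001
gripper_force: 0.0
```

```bash
python3 st.py; python3 - <<'E'
from h import *
a,_=robot.capture("side");cv2.imwrite("pics/s1.png",cv2.resize(a[60:320,130:430,::-1],None,fx=2,fy=2))
E
```

```text
t 2.725 p [ 0.4649 -0.0965  0.151 ] rel lip n,d,z -0.11818251132232796 0.0037604882570449407 0.06596538259769456 axis [ 0.771   0.1638 -0.6154] q [-0.8539  0.1411  2.3147  1.4362  0.7686 -0.6131] F [ 0.2009  0.4497 -0.3299]
toolx [0.6092 0.0919 0.7877] tooly [ 0.1856 -0.9822 -0.0289]
```

View pics/s1.png

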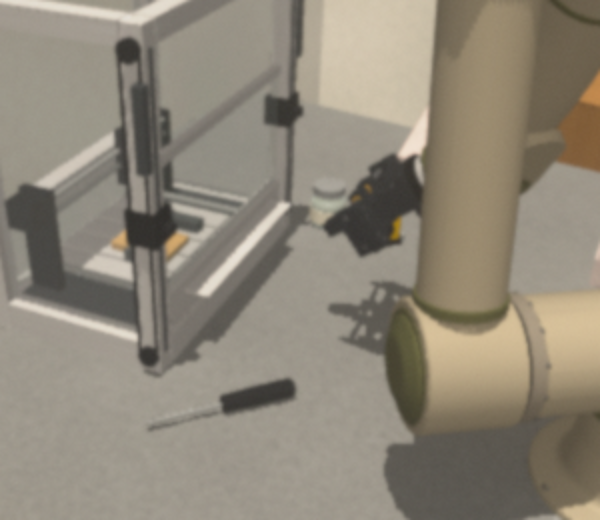

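The view shows the gripper shut, tilted forward and down, in front of the lip at about (330,225). All is clear, so I'm descending to low in front of the lip.

{"api": "jog_arm", "payload": {
  "rows": "0 0.016 0.0024 -0.024 0 0 0;0 0.016 0.0024 -0.024 0 0 0;0 0.016 0.0024 -0.024 0 0 0;0 0.016 0.0024 -0.024 0 0 0;0 0.016 0.0024 -0.024 0 0 0;0 0 0 0 0 0 0"
}}

```text
time: 3.52
ee_pos: [0.5257, -0.0877, 0.0629]
eef_rot: [-2.72, -0.238, -1.331]
ft_force: [0.9, 0.2, 0.6]
finger_gap: 0.003
gripper_force: 0.0
```

```bash
python3 st.py; python3 - <<'E'
from h import *
a,_=robot.capture("wrist");cv2.imwrite("pics/w1.png",a[:,:,::-1])
E
```

```text
t 3.525 p [ 0.5257 -0.0877  0.0629] rel lip n,d,z -0.05674463079287975 0.0032667660835859597 -0.022112854769845355 axis [ 0.7745  0.1614 -0.6117] q [-0.6969  0.4808  2.2185  1.8549  0.7034 -0.9938] F [0.8719 0.162  0.5679]
toolx [0.6048 0.0945 0.7907] tooly [ 0.1854 -0.9824 -0.0244]
```

View pics/w1.png

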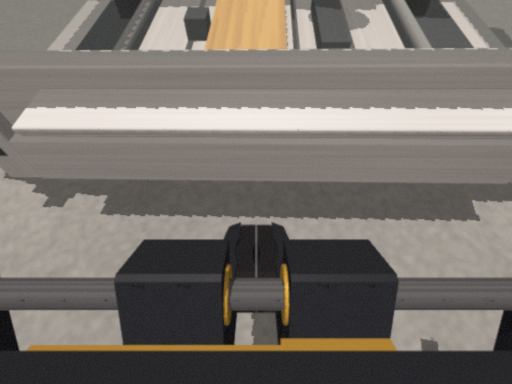

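The wrist view shows the lip as a bright, level strip at rows 108–132, and the fingertips at about (255,228). The finger carriers are at rows 240–330. I'll check the finger shape in the tool frame and the lip edge from the wrist depth.

```bash
python3 - <<'E'
from h import *
np.set_printoptions(precision=3,suppress=True)
c=robot.get_calibration("wrist");s=robot.read_state();a,d=robot.capture("wrist");w=world("wrist",d,c)
R=cv2.Rodrigues(np.array(s["eef_rot"]))[0];t=(w-s["ee_pos"])@R
for u,v in[(250,230),(250,240),(250,255),(250,270),(235,232),(160,243),(160,260),(200,250),(200,300),(350,243),(255,300),(200,360)]:print((u,v),d[v,u],"tool",t[v,u])
for u in(100,256,400):
  for v in range(90,182,6):print(u,v,w[v,u],"n %.3f"%(w[v,u,:2]@[.9884,.1519]-.5630),a[v,u].sum())
E
```

```text
(250, 230) 0.1504362 tool [ 0.009 -0.002 -0.007]
(250, 240) 0.13959964 tool [ 0.009 -0.002 -0.018]
(250, 255) 0.12617122 tool [ 0.009 -0.002 -0.032]
(250, 270) 0.0 tool [ 0.071  0.    -0.146]
(235, 232) 0.14419527 tool [ 0.011 -0.01  -0.013]
(160, 243) 0.0812027 tool [ 0.034 -0.025 -0.072]
(160, 260) 0.072224975 tool [ 0.034 -0.022 -0.081]
(200, 250) 0.07758174 tool [ 0.034 -0.014 -0.075]
(200, 300) 0.066947095 tool [ 0.029 -0.012 -0.088]
(350, 243) 0.081379816 tool [ 0.034  0.026 -0.071]
(255, 300) 0.07371605 tool [ 0.024  0.    -0.082]
(200, 360) 0.056790758 tool [ 0.024 -0.01  -0.1  ]
100 90 [0.6   0.028 0.09 ] n 0.035 388
100 96 [0.596 0.026 0.089] n 0.030 385
100 102 [0.59  0.022 0.09 ] n 0.023 389
100 108 [0.584 0.019 0.09 ] n 0.017 673
100 114 [0.579 0.016 0.09 ] n 0.012 690
100 120 [0.574 0.014 0.09 ] n 0.006 685
100 126 [0.57  0.012 0.089] n 0.002 689
100 132 [0.567 0.012 0.087] n -0.000 362
100 138 [0.6   0.049 0.045] n 0.037 392
100 144 [0.595 0.047 0.044] n 0.032 364
100 150 [0.594 0.05  0.037] n 0.032 360
100 156 [0.594 0.053 0.03 ] n 0.032 369
100 162 [0.594 0.057 0.021
[... 807 characters left out ...]
] n 0.033 348
400 90 [ 0.629 -0.16   0.091] n 0.034 374
400 96 [ 0.624 -0.16   0.09 ] n 0.029 403
400 102 [ 0.618 -0.16   0.089] n 0.024 390
400 108 [ 0.612 -0.159  0.09 ] n 0.018 614
400 114 [ 0.607 -0.159  0.09 ] n 0.013 685
400 120 [ 0.602 -0.158  0.09 ] n 0.008 682
400 126 [ 0.596 -0.158  0.09 ] n 0.002 684
400 132 [ 0.594 -0.158  0.087] n -0.000 401
400 138 [ 0.636 -0.177  0.045] n 0.039 369
400 144 [ 0.63  -0.176  0.045] n 0.033 399
400 150 [ 0.63  -0.178  0.039] n 0.033 365
400 156 [ 0.631 -0.181  0.031] n 0.033 352
400 162 [ 0.63  -0.183  0.025] n 0.032 379
400 168 [ 0.63  -0.185  0.019] n 0.032 364
400 174 [ 0.631 -0.188  0.01 ] n 0.033 372
400 180 [ 0.632 -0.191  0.003] n 0.032 368
```

{"api": "jog_arm", "payload": {
  "rows": "0 0.017 0.0026 -0.016 0 0 0;0 0.017 0.0026 -0.014 0 0 0;0 0.017 0.0026 0 0 0 0;0 0.017 0.0026 0 0 0 0;0 0.017 0.0026 0 0 0 0;0 0.014 0.0022 0 0 0 0;0 0 0 0 0 0 0"
}}

```text
time: 4.5
ee_pos: [0.5993, -0.0765, 0.04]
eef_rot: [-2.723, -0.236, -1.331]
ft_force: [-0.5, -0.3, 0.6]
finger_gap: 0.002
gripper_force: 0.0
```

```bash
python3 st.py
```

```text
t 4.5 p [ 0.5993 -0.0765  0.04  ] rel lip n,d,z 0.017663710885072525 0.003197880904048279 -0.04503383330056807 axis [ 0.7745  0.159  -0.6123] q [-0.5554  0.6138  2.0332  1.9471  0.6241 -0.9491] F [-0.5141 -0.3132  0.6268]
toolx [0.6054 0.0944 0.7903] tooly [ 0.1835 -0.9828 -0.0231]
```

{"api": "jog_arm", "payload": {
  "rows": "0 0 0 0.004 0 0 0;0 0 0 0.004 0 0 0;0 0 0 0.004 0 0 0;0 0 0 0.004 0 0 0;0 0 0 0.004 0 0 0;0 0 0 0.004 0 0 0;0 0 0 0.004 0 0 0;0 0 0 0.004 0 0 0"
}}

```text
time: 5.5
ee_pos: [0.5984, -0.0767, 0.0634]
eef_rot: [-2.724, -0.235, -1.329]
ft_force: [-1.5, -0.9, -3.6]
finger_gap: 0.006
gripper_force: 1.9
```

{"api": "jog_arm", "payload": {
  "rows": "0 0 0 0.005 0 0 0;0 0 0 0.005 0 0 0;0 0 0 0.005 0 0 0;0 0 0 0.005 0 0 0;0 0 0 0.005 0 0 0;0 0 0 0.005 0 0 0;0 0 0 0.005 0 0 0;0 0 0 0.005 0 0 0;0 0 0 0.005 0 0 0;0 0 0 0.005 0 0 0;0 0 0 0.005 0 0 0;0 0 0 0.005 0 0 0"
}}

```text
time: 7.0
ee_pos: [0.5987, -0.0767, 0.109]
eef_rot: [-2.723, -0.235, -1.33]
ft_force: [-3.7, -0.3, -4.5]
finger_gap: 0.009
gripper_force: 2.9
```

```bash
python3 st.py;python3 - <<'E'
from h import *
c=robot.get_calibration("wrist");a,d=robot.capture("wrist");w=world("wrist",d,c)
for u in(100,400):
  for v in range(90,140,6):print(u,v,w[v,u].round(3),"n %.3f"%(w[v,u,:2]@[.9884,.1519]-.5630))
E
```

```text
t 7.0 p [ 0.5987 -0.0767  0.109 ] rel lip n,d,z 0.017079366018551343 0.003061253937433018 0.02401614353754611 axis [ 0.7743  0.1587 -0.6127] q [-0.5563  0.449   2.0228  1.6978  0.58   -0.6476] F [-3.7304 -0.2572 -4.4573]
toolx [0.6059 0.0937 0.79  ] tooly [ 0.1828 -0.9829 -0.0235]
100 90 [ 0.617 -0.014  0.182] n 0.045
100 96 [ 0.617 -0.012  0.18 ] n 0.045
100 102 [ 0.617 -0.01   0.176] n 0.046
100 108 [ 0.616 -0.01   0.173] n 0.045
100 114 [ 0.616 -0.008  0.17 ] n 0.045
100 120 [ 0.617 -0.006  0.166] n 0.046
100 126 [ 0.616 -0.005  0.163] n 0.045
100 132 [ 0.616 -0.003  0.159] n 0.046
100 138 [ 0.616 -0.001  0.156] n 0.045
400 90 [ 0.635 -0.128  0.182] n 0.045
400 96 [ 0.635 -0.128  0.179] n 0.045
400 102 [ 0.636 -0.13   0.176] n 0.046
400 108 [ 0.635 -0.13   0.174] n 0.045
400 114 [ 0.635 -0.132  0.17 ] n 0.045
400 120 [ 0.636 -0.133  0.167] n 0.045
400 126 [ 0.636 -0.134  0.164] n 0.045
400 132 [ 0.636 -0.135  0.161] n 0.045
400 138 [ 0.636 -0.137  0.157] n 0.045
```

```bash
cat > lip.py <<'E'
from h import *
c=robot.get_calibration("wrist");s=robot.read_state();a,d=robot.capture("wrist");w=world("wrist",d,c)
n=w[...,:2]@[.9884,.1519]-.5630
M=(n>.002)&(n<.010)&(d>0)&(a.sum(-1)>450)
z=w[...,2][M]
z=z[z>s["ee_pos"][2]]
print("lip underside z",np.median(z)-.005,len(z),z.std(),"tcp z",s["ee_pos"][2],"F",s["ft_force"].round(1),s["time"])
E
python3 lip.py
```

```text
lip underside z 0.136123881232025 8368 0.0005511758446252502 tcp z 0.10952152040300976 F [-6.1 -0.4 -2.6] 7.05
```

{"api": "jog_arm", "payload": {
  "rows": "0 0 0 0.0055 0 0 0;0 0 0 0.0055 0 0 0;0 0 0 0.0055 0 0 0;0 0 0 0.0055 0 0 0;0 0 0 0.0055 0 0 0;0 0 0 0.0055 0 0 0;0 0 0 0.0055 0 0 0;0 0 0 0.0055 0 0 0;0 0 0 0.0055 0 0 0;0 0 0 0.0055 0 0 0;0 0 0 0.0055 0 0 0;0 0 0 0.0055 0 0 0"
}}

```text
time: 8.6
ee_pos: [0.5987, -0.0767, 0.1586]
eef_rot: [-2.723, -0.235, -1.331]
ft_force: [-4.5, 0.1, -5.3]
finger_gap: 0.004
gripper_force: 3.0
```

```bash
python3 lip.py
```

```text
lip underside z 0.1850756760377114 8381 0.0005513891602233624 tcp z 0.158551488079155 F [-4.5  0.1 -5.3] 8.6
```

{"api": "jog_arm", "payload": {
  "rows": "0 0 0 0.0036 0 0 0;0 0 0 0.0036 0 0 0;0 0 0 0.0036 0 0 0;0 0 0 0.0036 0 0 0;0 0 0 0.0036 0 0 0;0 0 0 0.0036 0 0 0;0 0 0 0.0036 0 0 0"
}}

```text
time: 9.52
ee_pos: [0.5987, -0.0767, 0.1773]
eef_rot: [-2.723, -0.235, -1.33]
ft_force: [-3.9, -1.3, -5.8]
finger_gap: 0.005
gripper_force: 3.4
```

{"api": "jog_arm", "payload": {
  "rows": "0 0 0 0.0036 0 0 0;0 0 0 0.0032 0 0 0;0 0 0 0.002 0 0 0"
}}

```text
time: 9.9
ee_pos: [0.5988, -0.0767, 0.184]
eef_rot: [-2.723, -0.235, -1.331]
ft_force: [-4.6, -0.8, -5.1]
finger_gap: 0.005
gripper_force: 3.2
```

{"api": "jog_arm", "payload": {
  "rows": "0 0 0 0.001 0 0 0;0 0 0 0.001 0 0 0;0 0 0 0.001 0 0 0;0 0 0 0.001 0 0 0;0 0 0 0.001 0 0 0"
}}

```text
time: 10.52
ee_pos: [0.5987, -0.0767, 0.1876]
eef_rot: [-2.723, -0.235, -1.33]
ft_force: [-3.6, -1.0, -4.9]
finger_gap: 0.008
gripper_force: 3.2
```

{"api": "jog_arm", "payload": {
  "rows": "0 0 0 0.001 0 0 0;0 0 0 0.001 0 0 0"
}}

```text
time: 10.78
ee_pos: [0.5987, -0.0767, 0.1891]
eef_rot: [-2.723, -0.235, -1.331]
ft_force: [-3.9, -0.3, -4.6]
finger_gap: 0.005
gripper_force: 3.1
```

{"api": "jog_arm", "payload": {
  "rows": "0 0 0 0.001 0 0 0;0 0 0 0.001 0 0 0"
}}

```text
time: 11.02
ee_pos: [0.5988, -0.0767, 0.1906]
eef_rot: [-2.723, -0.235, -1.331]
ft_force: [-4.5, -0.2, -4.7]
finger_gap: 0.007
gripper_force: 3.1
```

{"api": "jog_arm", "payload": {
  "rows": "0 0 0 0.001 0 0 0;0 0 0 0.001 0 0 0"
}}

```text
time: 11.28
ee_pos: [0.5988, -0.0767, 0.1921]
eef_rot: [-2.723, -0.235, -1.331]
ft_force: [-4.5, -0.5, -4.7]
finger_gap: 0.006
gripper_force: 3.1
```

{"api": "jog_arm", "payload": {
  "rows": "0 0 0 0.001 0 0 0;0 0 0 0.001 0 0 0"
}}

```text
time: 11.52
ee_pos: [0.5987, -0.0767, 0.1936]
eef_rot: [-2.723, -0.235, -1.33]
ft_force: [-4.6, 0.1, -5.3]
finger_gap: 0.004
gripper_force: 3.4
```

{"api": "jog_arm", "payload": {
  "rows": "0 0 0 0.001 0 0 0;0 0 0 0.001 0 0 0"
}}

```text
time: 11.78
ee_pos: [0.5986, -0.0767, 0.1946]
eef_rot: [-2.723, -0.235, -1.329]
ft_force: [-1.5, 0.1, -10.5]
finger_gap: 0.006
gripper_force: 4.7
```

{"api": "jog_arm", "payload": {
  "rows": "0 0 0 0.0005 0 0 0;0 0 0 0 0 0 0"
}}

```text
time: 12.02
ee_pos: [0.5986, -0.0767, 0.1949]
eef_rot: [-2.723, -0.235, -1.329]
ft_force: [-0.8, -2.0, -11.9]
finger_gap: 0.005
gripper_force: 5.4
```

```bash
python3 lip.py
```

```text
lip underside z 0.22100967026047708 8304 0.0005469637251836327 tcp z 0.1948735906771304 F [ -0.8  -2.  -11.9] 12.025
```

That's the stop, at about 12 N. Now I'll let the guard down gently.

{"api": "jog_arm", "payload": {
  "rows": "0 0 0 -0.001 0 0 0;0 0 0 -0.001 0 0 0;0 0 0 -0.001 0 0 0;0 0 0 -0.001 0 0 0;0 0 0 -0.001 0 0 0;0 0 0 -0.001 0 0 0;0 0 0 -0.001 0 0 0;0 0 0 -0.001 0 0 0;0 0 0 -0.001 0 0 0;0 0 0 0 0 0 0"
}}

```text
time: 13.32
ee_pos: [0.5993, -0.0768, 0.19]
eef_rot: [-2.722, -0.236, -1.334]
ft_force: [-6.5, -0.4, -2.2]
finger_gap: 0.005
gripper_force: 2.7
```

```bash
python3 lip.py
```

```text
lip underside z 0.21687600516172076 8347 0.0005542172377106668 tcp z 0.19001118220628505 F [-6.5 -0.4 -2.2] 13.325
```

{"api": "jog_arm", "payload": {
  "rows": "0 0 0 -0.001 0 0 0;0 0 0 -0.001 0 0 0;0 0 0 -0.001 0 0 0;0 0 0 -0.001 0 0 0;0 0 0 0 0 0 0"
}}

```text
time: 14.0
ee_pos: [0.5989, -0.0767, 0.1858]
eef_rot: [-2.723, -0.235, -1.331]
ft_force: [0.1, 0.5, -0.2]
finger_gap: 0.002
gripper_force: 0.0
```

```bash
python3 lip.py
```

```text
lip underside z 0.21682196967631628 8847 0.0005525360469241462 tcp z 0.1857634511554246 F [ 0.1  0.5 -0.2] 14.0
```

The catch holds: the lip stays at 0.217 and the force is zero. Taking the hand away.

{"api": "jog_arm", "payload": {
  "rows": "0 0 0 -0.01 0 0 0;0 -0.01 -0.0015 -0.01 0 0 0;0 -0.02 -0.003 0 0 0 0;0 -0.03 -0.0046 0 0 0 0;0 -0.03 -0.0046 0 0 0 0;0 -0.03 -0.0046 0 0 0 0;0 0 0 0 0 0 0;0 0 0 0 0 0 0"
}}

```text
time: 15.05
ee_pos: [0.5093, -0.0906, 0.1707]
eef_rot: [-2.723, -0.235, -1.331]
ft_force: [0.6, 0.1, 0.2]
finger_gap: 0.005
gripper_force: 0.0
```

```bash
python3 lip.py; python3 st.py; python3 - <<'E'
from h import *
a,_=robot.capture("side");cv2.imwrite("pics/s2.png",cv2.resize(a[60:320,130:430,::-1],None,fx=2,fy=2))
E
```

```text
lip underside z 0.21674108955252502 4265 0.0003653600710592983 tcp z 0.17071375141883938 F [0.6 0.1 0.2] 15.05
t 15.1 p [ 0.5094 -0.0904  0.1707] rel lip n,d,z -0.07330658955267215 0.003023945725931626 0.08567077686481138 axis [ 0.7744  0.1587 -0.6124] q [-0.7342  0.1667  2.2014  1.4264  0.6989 -0.4767] F [-0.4012 -0.4851 -0.3442]
toolx [0.6056 0.0939 0.7902] tooly [ 0.183  -0.9828 -0.0234]
```

View pics/s2.png

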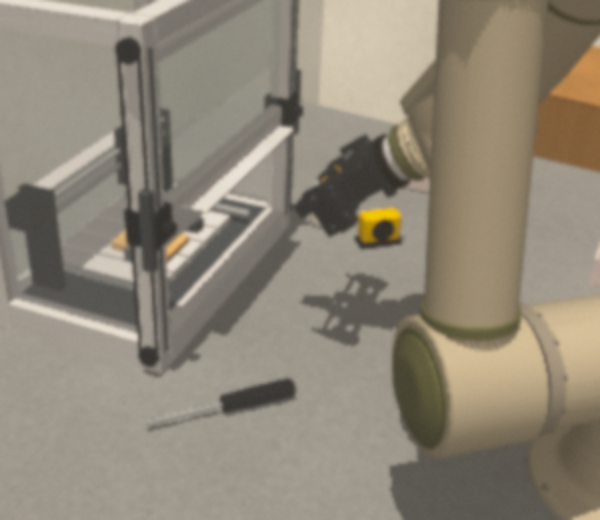

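The guard stays up, its lip near (240,165) between the collars. The hand is clear at (305,205), and the screwdriver and tape have not moved.

```bash
python3 -c "
from cell import robot
print(robot.finish_job())"
```

```text
the job is handed in; nothing more can be done
None
```

The guard is up and resting by itself on its catch, with the lip about 13 mm below the middle of the collars (within the 20 mm allowed); the hand is clear, the bench items were left alone, and the job is handed in.

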